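# Tuck the stencil under the flap and hold it flat

## Robot

A 6-joint arm with a two-finger parallel gripper is mounted at the origin on the work surface. World frame = base frame: x ahead of the robot, y to its left, z up, the work surface at z = 0. Lengths are in m, angles in rad, forces in N, time in s.
With the tool pointing down it reaches from about 0.4 to 0.825 m from the base axis. Payload 7 kg.
Tool frame: the origin (TCP) lies at the very end of the fingers, on their centre line; the grasp point (between the pads) lies arm.hold_point_z behind it (arm.hold_point_z is the distance from the TCP to the grasp point, in m); z points along the fingers, y is the line along which they close (so a half turn about z gives the same grasp; the last joint's range is limited). The gripper opens to 88 mm and grips with 3 to 60 N. Pads are 19 mm wide; open, the fingers measure 130 mm over their backs; the gripper's body (78 mm by 193 mm) begins 47 mm behind the grasp point.
Start: joints at [-0.991, 0.359, 0.012, 0, -1.224, -0.288], TCP at [0.194, -0.646, 0.227] pointing down, gripper open.
Joint ranges: [-3.07, 3.07], [-1.43, 2.12], [-1.02, 1.25], [-3.03, 1.67], [-3.05, -0], [-3.03, 3.03]. Speed limits (rad/s): [2.39, 2.39, 3.01, 3.14, 3.14, 3.14].

## Interface

Orientations are given as [roll, pitch, yaw] about the fixed x, y, z axes, in that order (R = Rz(yaw) Ry(pitch) Rx(roll)).
In Python, from station import arm gives the robot as it stands.
- The arm moves only by the tool shift_gripper, called after "Emit:" by a JSON object that holds its "method" and its "body". Schema: {"type":"object","properties":{"segments":{"type":"object","properties":{"deltas":{"type":"array","items":{"type":"array","items":{"type":"number"},"minItems":5,"maxItems":5},"minItems":1,"maxItems":20}},"additionalProperties":false,"required":["deltas"]},"grip_n":{"type":"number"},"only":{"type":"string"},"quiet":{"type":"boolean"},"lines":{"type":"string"}},"required":["segments"],"additionalProperties":false}. segments is an object whose key "deltas" holds a list of rows, 1 to 20 of them, each of 5 numbers: the finger opening in m, then dx, dy, dz in a scale on which 1.0 is 100 cm, then a turn about the tool's z in shares of 45 degrees (1.0 is 45 degrees); each row is the pose to reach, as a shift and turn from the pose commanded when the call began, along the tool's axes at that moment; what a row does not reach only later rows make up. A row lasts 1/12 s, in which the tool goes at most 0.0417 m and 0.125 rad, less where a joint would pass 70% of its speed; a pose out of reach is approached as far as the arm can. The fingers move at their own pace and stop on an object; grip_n is the grip in N (left out, the last holds). Time passes only in rows, so rows that do not move let the fingers close. The tool returns the time, the measured TCP pose, the force, the opening and the grip force at its end. only (a regular expression) keeps the lines of the reply that match it, lines (a string "A,B") keeps lines A to B, and quiet returns only ok. Input that does not fit is refused with a message, and nothing moves.
- arm.get_state(): the state, without advancing time (a new reading comes with each control period).
- arm.grab_frame(name): name is "scene" or "top" or "wrist"; returns the picture (384x512x3 uint8, red, green, blue); there is no depth.
- arm.camera_params(name): a dict with "fx", "fy", "cx", "cy" (pixels), "T" (4x4, takes a point from camera to world coordinates); the wrist camera has in their place "hand_eye" (4x4, takes a point from camera to tool coordinates, whose origin is the TCP and whose axes are the flange's). Camera axes: x right, y down, z forward; pixel columns grow to the right and rows downward; lengths in m; the calibration is good to about 2 mm. The wrist camera is an equidistant fisheye: a pixel r from the principal point sees the ray r / f radians off the axis. A picture is of the moment at which its call begins: read the wrist's pose just before it. camera_params takes no time and is no camera call.
- arm.job_done(): hands the job in; it is judged then, once.
The state is a dict: "t": time; "q": joint angles; "qd": joint speeds; "joint_efforts": joint torques, N m; "eef_pos": TCP position; "ee_rot": TCP orientation; "force": force on the tool from outside, world axes, zero at the start; "moment": the same for the moment, N m; "width": finger opening in m; "gripper_force": force on a finger pad.
Only numpy, scipy, OpenCV 4.12 (cv2) and the standard library are available. Lean on these libraries where they do the work, as an engineer would, in place of code of your own. Each camera call takes 0.05 s, during which the arm holds its last target. There are 200 camera calls.

## Task

Pick up the orange stencil by its wooden rib and lay it on the sloped white tile just below the green hinged flap, then slide it up the slope, centred and square, until most of its plain top margin (about 20 mm) is tucked under the flap, without lifting the flap. Finish while still holding the rib, pressing the stencil gently but firmly flat on the tile, ready for painting; do not let go at the end. Leave the blue stencil and the other things on the table alone.

Things in the scene. Friction and masses are not known exactly. Their poses are not given: they have to be found in the camera images.
- stencil: orange rigid plate with a diamond lattice window, 110 mm (its x) by 120 mm (its y), 4 mm thick, about 90 g; origin: centre of the underside; z up; +x towards the plain 25 mm top margin that is to be tucked in. At the start it lies flat on the table, +x within 0.35 rad of straight away from the robot, in the near or the far of two stencil places
- stencil_rib (a point): foot of the orange stencil's dark wooden grip rib: x = -28 mm, y = 0, z = 4 mm in the stencil's frame (on the plate's upper face). The rib is 14 mm thick along x, 50 mm long along y and rises 26 mm above the plate
- stencil_edge (a point): middle of the orange stencil's top edge, on the underside: 55 mm along +x from its origin
- spare: blue stencil of the same size and shape, with straight slots instead of diamonds; lies in the other place; leave it alone
- tile: white wall tile, 200 mm (x, along the slope) by 150 mm (y), 8 mm thick, bedded on foam on an immovable stand (sinks straight in 1 mm per 3 N past the first 2 N, at most 8 mm); origin: centre of the underside; +x points up the slope, away from the robot (0.30 rad), z normal; the face is at z = 8 mm. The flap's lip is at x = 55 mm; below that the face is open. A block stops things at x = 102 mm
- tile_top (a point): centre of the tile's face
- flap (a joint): green flap with a yellow line along its lip, 50 mm along the slope by 150 mm wide, 4 mm thick, 150 g, hinged along its upper edge at the tile's x = 105 mm: angle in rad, 0 = down (on its stop, underside parallel to the unpressed face, 8 mm above it), grows as the lip lifts; falls back by its weight
- flap_lip (a point): middle of the flap's lower edge, on its underside
- jar: grey glaze jar, 72 mm wide, 105 mm high; origin under its centre; bystander
- pen: green felt pen lying on the table, 12 mm thick; bystander
- brush: red paint brush lying on a paper pad; bystander
- pot: small terracotta cup, 70 mm wide, 60 mm high; bystander
- glaze: blue jar with white cap, 60 mm wide, 100 mm high; bystander
Mind the look-alikes: they are no part of the job. Of the things that look like the stencil, take the one that is farthest to the robot's left at the start.

How it is judged:
By the outcome, as a careful person would: the job done as asked, in the order asked, and still so for the second after the job is handed in, while the arm keeps its last pose, push and grip.
It also fails if it takes over 43 s, if anything falls off the work surface, if the arm or the gripper's body presses on something with over 40 N, if the wrist force passes 120 N, or if a joint passes its speed limit or range.

## Working session

There is one attempt and no reset: what is moved stays moved. The work goes in short steps, Python scripts to look and compute and a tool call to move; the robot and the scene stay as the last step left them, time stands still between calls to the robot, and variables do not carry over. Pictures are saved under pics/ and viewed, at most 10 in all, crops included, and the job is handed in when it is done.

```bash
ls; mkdir -p pics; cat > h.py <<'E'
import numpy as np, cv2
from station import arm
from scipy.spatial.transform import Rotation as R
def save(n,f):
    im=arm.grab_frame(n); cv2.imwrite(f,im[:,:,::-1]); return im
def ray(n,u,v):
    c=arm.camera_params(n);T=np.array(c["T"])
    d=T[:3,:3]@np.array([(u-c["cx"])/c["fx"],(v-c["cy"])/c["fy"],1]);return T[:3,3],d
def atz(n,u,v,z):
    o,d=ray(n,u,v);return o+d*(z-o[2])/d[2]
def proj(n,p):
    c=arm.camera_params(n);T=np.array(c["T"]);q=T[:3,:3].T@(np.array(p)-T[:3,3]);return q[0]/q[2]*c["fx"]+c["cx"],q[1]/q[2]*c["fy"]+c["cy"]
E
python3 - <<'E'
from h import *
a=save("top","pics/top0.png");b=save("scene","pics/scene0.png")
s=arm.get_state();print({k:np.round(v,3) for k,v in s.items()},arm.hold_point_z)
for n in("top","scene"):print(arm.camera_params(n))
E
```

```text
pics
{'t': np.float64(0.1), 'q': array([-0.991,  0.359,  0.011, -0.   , -1.224, -0.288]), 'qd': array([-0.   , -0.   ,  0.003,  0.   ,  0.001,  0.001]), 'joint_efforts': array([-2.0000e-03, -5.8416e+01,  2.9375e+01,  7.0150e+00,  1.0000e-02,
       -0.0000e+00]), 'eef_pos': array([ 0.194, -0.646,  0.226]), 'ee_rot': array([ 3.14, -0.  , -2.85]), 'force': array([ 0.043,  0.378, -1.462]), 'moment': array([0.038, 0.002, 0.007]), 'gripper_force': np.float64(0.0), 'width': np.float64(0.087)} 0.0188
{'fx': 463.8424639128701, 'fy': 463.8424639128701, 'cx': 256.7141019358763, 'cy': 186.1726663914034, 'T': array([[ 0.02290124, -0.99015887,  0.13806139,  0.37143896],
       [-0.99956662, -0.020123  ,  0.02148574, -0.01604422],
       [-0.01849609, -0.1384936 , -0.9901906 ,  1.36456348],
       [ 0.        ,  0.        ,  0.        ,  1.        ]])}
{'fx': 351.7663526675367, 'fy': 351.7663526675367, 'cx': 252.36438512987755, 'cy': 186.86481254911297, 'T': array([[-0.4249538 ,  0.69171539, -0.58390418,  1.13067865],
       [ 0.90504366,  0.33721619, -0.2591934 ,  0.24233489],
       [ 0.01761388, -0.63860399, -0.76933393,  0.89228053],
       [ 0.        ,  0.        ,  0.        ,  1.        ]])}
```

View pics/top0.png

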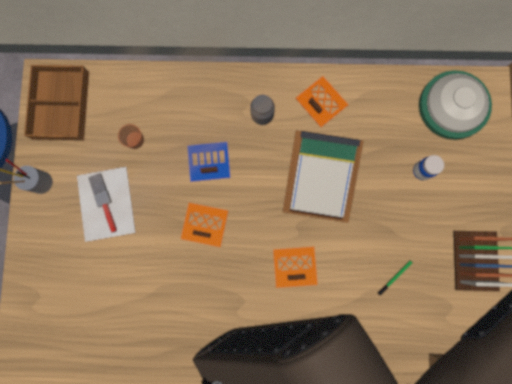

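View pics/scene0.png

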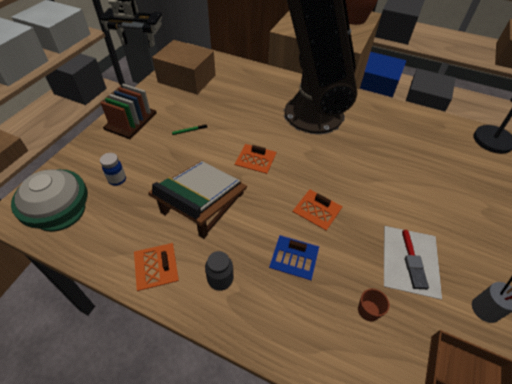

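Three orange candidates in the top view: (205,224), (295,267) and (322,101). The robot's left is image left, so (205,224) fits, and the blue spare at (209,162) takes the far place. I'll confirm that in a crop and measure both the stencil and the tile.

```bash
python3 - <<'E'
from h import *
t=cv2.imread("pics/top0.png");s=cv2.imread("pics/scene0.png")
def crop(im,x,y,w,h,f):return cv2.resize(im[y:y+h,x:x+w],None,fx=f,fy=f,interpolation=cv2.INTER_CUBIC)
A=crop(t,170,195,66,60,6)[:300,:396];B=crop(t,275,120,100,110,4)   # 400x440
C=crop(s,140,155,115,85,3.4)
W=np.zeros((600,800,3),np.uint8);
A=crop(t,170,195,66,60,4.5);W[:A.shape[0],:A.shape[1]]=A
W[:440,400:800]=B;W[300:300+C.shape[0],:C.shape[1]]=C
cv2.imwrite("pics/crop1.png",W)
hsv=cv2.cvtColor(t,cv2.COLOR_BGR2HSV)
m=cv2.inRange(hsv,(5,170,150),(16,255,255))
m2=np.zeros_like(m);m2[195:255,170:240]=m[195:255,170:240]
m2=cv2.morphologyEx(m2,cv2.MORPH_CLOSE,np.ones((7,7)))
c=max(cv2.findContours(m2,cv2.RETR_EXTERNAL,cv2.CHAIN_APPROX_NONE)[0],key=cv2.contourArea)
P=np.array([atz("top",*p[0],0.004)[:2] for p in c],np.float32)*1000
r=cv2.minAreaRect(P);print(r,cv2.boxPoints(r))
E
```

```text
((445.23004150390625, 165.3232421875), (118.05274963378906, 107.54878234863281), 79.67327880859375) [[381.7456   116.892654]
 [487.55225   97.61336 ]
 [508.71448  213.75383 ]
 [402.90784  233.03313 ]]
```

View pics/crop1.png

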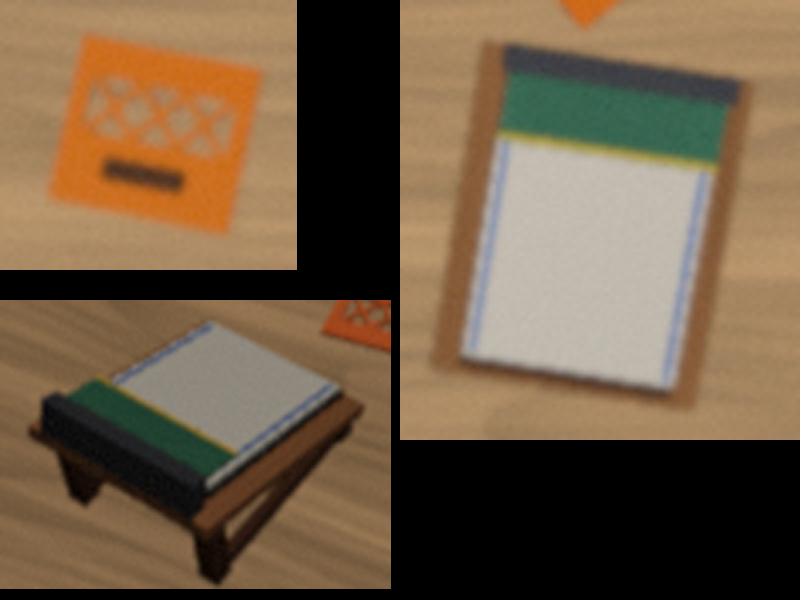

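The crop confirms it: the stencil at (205,224) has a diamond lattice and a dark rib on the near side. Now I'll fit the tile pose from corners seen in both views.

```bash
cat > fit.py <<'E'
from h import *
from scipy.optimize import least_squares
t=[((461,358),(-.1,.075,.008)),((673,389),(-.1,-.075,.008)),((498,137),(.055,.075,.018)),((717,167),(.055,-.075,.018))]
s=[((340,388),(-.1,.075,.008)),((210,322),(-.1,-.075,.008)),((237,455),(.055,.075,.02)),((105,380),(.055,-.075,.02))]
obs=[("top",(x+.5)/4-.5+275,(y+.5)/4-.5+120,p) for (x,y),p in t]+[("scene",(x+.5)/3.4-.5+140,(y-300+.5)/3.4-.5+155,p) for (x,y),p in s]
def pose(v):return R.from_euler("xyz",[0,-.30,v[3]]),v[:3]
def res(v):
    r,p=pose(v);return np.concatenate([np.subtract(proj(n,r.apply(q)+p),(a,b)) for n,a,b,q in obs])
f=least_squares(res,[.55,-.15,.08,-.15],loss="soft_l1")
if __name__=="__main__":
    r,p=pose(f.x);print(f.x,"\n",res(f.x).reshape(-1,2).round(2),"\nface",r.apply([0,0,.008])+p,"low",r.apply([-.1,0,0])+p,"lip",r.apply([.055,0,.016])+p)
E
python3 fit.py
python3 - <<'E'
from h import *
# goal for grasp above the stencil
c=np.array([.445,.165]);yaw=-.18
rib=c+R.from_euler("z",yaw).apply([-.028,0,0])[:2];s=arm.get_state()
ty=s["ee_rot"][2];Rm=R.from_euler("xyz",s["ee_rot"])
print("rib",rib,"shift tool",Rm.inv().apply(np.r_[rib,.15]-s["eef_pos"]),"tool y dir",Rm.apply([0,1,0]),"tool x",Rm.apply([1,0,0]))
E
```

```text
[ 0.59642684 -0.48270474 -0.05787113 -0.12813775] 
 [[-1.360e+00  8.000e-02]
 [-5.900e+00 -4.800e-01]
 [-4.300e-01  6.470e+00]
 [-5.460e+00  6.150e+00]
 [-7.836e+01 -4.200e-01]
 [-7.026e+01  2.420e+00]
 [-8.115e+01 -3.660e+00]
 [-7.418e+01 -5.500e-01]] 
face [ 0.59408206 -0.48240263 -0.05022844] low [ 0.50167641 -0.47049674 -0.08742315] lip [ 0.64385001 -0.48881491 -0.02633213]
rib [0.41745238 0.17001283] shift tool [-0.44868659  0.71723238  0.07671169] tool y dir [-0.28758735  0.95775322  0.0015111 ] tool x [-9.57754227e-01 -2.87587921e-01  1.66981253e-04]
```

```bash
sed -i 's/\[.55,-.15,.08,-.15\],loss="soft_l1"/[.5,-.2,.08,-.15],x_scale=[.01,.01,.01,.01]/' fit.py; python3 fit.py
python3 - <<'E'
from fit import *
for n,a,b,q in obs: print(n,round(a),round(b),atz(n,a,b,.06).round(3))
print(atz("scene",317,209,.004),"stencil")
E
```

```text
[ 0.54363663 -0.37848696 -0.0255203  -0.10514912] 
 [[-32.21  16.45]
 [-35.48  15.02]
 [-32.93  21.78]
 [-36.63  20.57]
 [-47.21  -7.27]
 [-41.37  -3.85]
 [-46.39 -10.53]
 [-42.18  -6.82]] 
face [ 0.54128553 -0.37823883 -0.01787761] low [ 0.44863062 -0.36846018 -0.05507232] lip [ 0.59118773 -0.38350542  0.00601869]
top 390 209 [ 0.496 -0.363  0.06 ]
top 443 217 [ 0.477 -0.51   0.06 ]
top 399 154 [ 0.655 -0.392  0.06 ]
top 454 161 [ 0.636 -0.546  0.06 ]
scene 240 181 [ 0.493 -0.085  0.06 ]
scene 201 161 [ 0.473 -0.234  0.06 ]
scene 209 200 [ 0.602 -0.131  0.06 ]
scene 171 178 [ 0.579 -0.283  0.06 ]
[0.44932063 0.16336975 0.004     ] stencil
```

The picture offset of 400 px for the top crop was missing. I'll fix that.

```bash
sed -i 's|(x+.5)/4-.5+275|(x-400+.5)/4-.5+275|' fit.py; python3 fit.py
```

```text
[ 0.57993459 -0.17124728  0.08087613 -0.13267433] 
 [[ 0.46 -0.97]
 [ 0.39 -0.55]
 [-0.04  0.33]
 [-0.34  0.97]
 [ 0.25  0.22]
 [ 0.39  0.33]
 [ 1.14 -0.03]
 [-1.26 -0.53]] 
face [ 0.5775912  -0.17093454  0.08851882] low [ 0.48524052 -0.15860957  0.05132411] lip [ 0.62732955 -0.17757253  0.11241512]
```

Residuals are subpixel. Face centre is about (0.578, -0.171, 0.0885), yaw -0.133. Stencil is about (0.447, 0.164), yaw -0.18. Both cameras agree. I'm moving above the rib.

Units first: turns go in shares of 45 degrees. So 0.2 rad is 0.2546.

Emit:
{"method": "shift_gripper", "body": {"segments": {"deltas":[[0.088, -0.36, 0.306, 0, 0.2546], [0.088, -0.36, 0.306, 0, 0.2546], [0.088, -0.36, 0.306, 0, 0.2546], [0.088, -0.36, 0.306, 0, 0.2546], [0.088, -0.36, 0.306, 0, 0.2546], [0.088, -0.36, 0.306, 0, 0.2546], [0.088, -0.36, 0.306, 0, 0.2546], [0.088, -0.36, 0.306, 0, 0.2546], [0.088, -0.36, 0.306, 0, 0.2546], [0.088, -0.36, 0.306, 0, 0.2546]]}, "grip_n": 20}}

```text
t: 0.93
eef_pos: [0.4207, -0.2952, 0.2266]
ee_rot: [3.141, 0.0, -3.05]
force: [1.3, -1.3, -0.3]
width: 0.0878
gripper_force: 0.0
```

Emit:
{"method": "shift_gripper", "body": {"segments": {"deltas":[[0.088, 0, 0, 0, 0]]}}}

```text
t: 1.02
eef_pos: [0.4234, -0.2924, 0.2266]
ee_rot: [3.141, 0.001, -3.045]
force: [-0.9, -1.4, -0.6]
width: 0.0875
gripper_force: 0.0
```

```bash
python3 - <<'E'
from h import *
s=arm.get_state();Rm=R.from_euler("xyz",s["ee_rot"]);print(s["eef_pos"],s["ee_rot"],Rm.inv().apply(np.r_[.4175,.17,.15]-s["eef_pos"]),np.arctan2(*Rm.apply([0,1,0])[1::-1])-(np.pi/2-.18))
E
```

```text
[ 0.42335539 -0.29244515  0.22663912] [ 3.14115705e+00  1.33698680e-03 -3.04489849e+00] [-0.03871556  0.4608168   0.07689169] 0.27669474980835207
```

Scaled: 0.277 rad is 0.3527.

Emit:
{"method": "shift_gripper", "body": {"segments": {"deltas":[[0.088, -0.039, 0.461, 0.077, 0.3527], [0.088, -0.039, 0.461, 0.077, 0.3527], [0.088, -0.039, 0.461, 0.077, 0.3527], [0.088, -0.039, 0.461, 0.077, 0.3527], [0.088, -0.039, 0.461, 0.077, 0.3527], [0.088, -0.039, 0.461, 0.077, 0.3527], [0.088, -0.039, 0.461, 0.077, 0.3527], [0.088, -0.039, 0.461, 0.077, 0.3527], [0.088, -0.039, 0.461, 0.077, 0.3527], [0.088, -0.039, 0.461, 0.077, 0.3527], [0.088, -0.039, 0.461, 0.077, 0.3527], [0.088, -0.039, 0.461, 0.077, 0.3527], [0.088, -0.039, 0.461, 0.077, 0.3527], [0.088, -0.039, 0.461, 0.077, 0.3527], [0.088, -0.039, 0.461, 0.077, 0.3527]]}}}

```text
t: 2.27
eef_pos: [0.4165, 0.1651, 0.1493]
ee_rot: [-3.141, -0.001, 2.957]
force: [1.1, 0.2, 0.4]
width: 0.0878
gripper_force: 0.0
```

```bash
python3 - <<'E'
from h import *
s=arm.get_state();im=save("wrist","pics/w1.png");c=arm.camera_params("wrist");print(c)
np.save("w1.npy",np.r_[s["eef_pos"],s["ee_rot"]])
Rm=R.from_euler("xyz",s["ee_rot"]);print(s["eef_pos"],s["ee_rot"],np.arctan2(*Rm.apply([0,1,0])[1::-1])-(np.pi/2-.18))
E
```

```text
{'fx': 297.3186396354542, 'fy': 297.3186396354542, 'cx': 255.65741671074164, 'cy': 184.86023224100722, 'hand_eye': array([[ 1.02605512e-04, -9.55108050e-01, -2.96257662e-01,
         7.96253395e-02],
       [ 9.99999736e-01,  3.11179833e-04, -6.56877117e-04,
         2.38160924e-05],
       [ 7.19578032e-04, -2.96257516e-01,  9.55107830e-01,
        -1.58246503e-01],
       [ 0.00000000e+00,  0.00000000e+00,  0.00000000e+00,
         1.00000000e+00]])}
[0.41647165 0.16506759 0.14929533] [-3.14082668e+00 -6.39890913e-04  2.95685569e+00] -0.004736476141079526
```

View pics/w1.png

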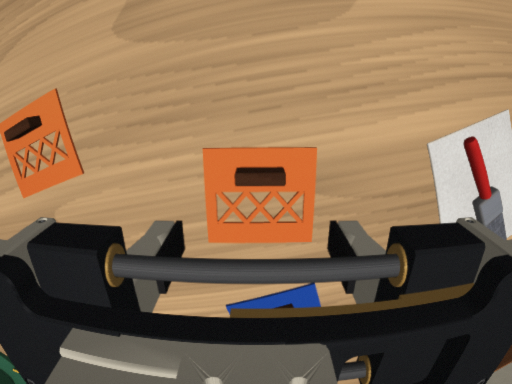

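Wrist view: the orange stencil is at (203..317, 148..243), with the rib top near (260,173). I'll refine its pose from the outline.

```bash
cat >> h.py <<'E'
def wz(st,u,v,z):
    c=arm.camera_params("wrist");H=np.array(c["hand_eye"]);d=np.array([u-c["cx"],v-c["cy"]]);r=np.hypot(*d);th=r/c["fx"]
    ray=np.r_[d/r*np.sin(th),np.cos(th)];Rm=R.from_euler("xyz",st[3:])
    D=Rm.apply(H[:3,:3]@ray);o=Rm.apply(H[:3,3])+st[:3];return o+D*(z-o[2])/D[2]
E
python3 - <<'E'
from h import *
st=np.load("w1.npy");im=cv2.imread("pics/w1.png");hsv=cv2.cvtColor(im,cv2.COLOR_BGR2HSV)
m=cv2.inRange(hsv,(3,190,150),(17,255,255));k=np.zeros_like(m);k[135:255,190:330]=m[135:255,190:330]
c=max(cv2.findContours(k,cv2.RETR_EXTERNAL,cv2.CHAIN_APPROX_NONE)[0],key=cv2.contourArea)
P=np.array([wz(st,*p[0],.004)[:2]*1000 for p in c],np.float32);r=cv2.minAreaRect(P);b=cv2.boxPoints(r);print(r,b)
g=cv2.inRange(hsv,(0,0,0),(180,255,75));k=np.zeros_like(g);k[160:195,225:295]=g[160:195,225:295]
x,y,w,h=cv2.boundingRect(k);print(x,y,w,h,[wz(st,*q,.03).round(4) for q in[(x,y),(x+w,y),(x+w,y+h),(x,y+h)]])
E
```

```text
((445.2073669433594, 163.7816162109375), (118.57332611083984, 108.6717758178711), 79.58934783935547) [[381.05273  115.289536]
 [487.93555   95.65233 ]
 [509.362    212.2737  ]
 [402.4792   231.9109  ]]
236 168 49 17 [array([0.4025, 0.1482, 0.03  ]), array([0.4112, 0.1946, 0.03  ]), array([0.4281, 0.1919, 0.03  ]), array([0.4193, 0.1447, 0.03  ])]
```

Emit:
{"method": "shift_gripper", "body": {"segments": {"deltas":[[0.088, 0, 0, 0.04, 0], [0.088, 0, 0, 0.08, 0], [0.088, 0, 0, 0.08, 0], [0.088, 0, 0, 0.08, 0], [0.088, 0, 0, 0.08, 0]]}}}

```text
t: 2.73
eef_pos: [0.4177, 0.1653, 0.0711]
ee_rot: [3.141, 0.001, 2.956]
force: [-0.2, 0.7, 1.2]
width: 0.0877
gripper_force: 0.0
```

```bash
python3 - <<'E'
from h import *
s=arm.get_state();Rm=R.from_euler("xyz",s["ee_rot"]);rib=np.r_[.4455,.164,0]+R.from_euler("z",-.182).apply([-.028,0,0])
print(s["qd"].round(3),Rm.inv().apply(np.r_[rib[:2],.009]-s["eef_pos"]),np.arctan2(*Rm.apply([0,1,0])[1::-1])-(np.pi/2-.182))
E
```

```text
[ 0.007 -0.024  0.014 -0.     0.011 -0.001] [0.00053455 0.00369815 0.06214938] -0.003664465465958777
```

Scaled: -0.0035 rad is -0.0045.

Emit:
{"method": "shift_gripper", "body": {"segments": {"deltas":[[0.088, 0, 0.0037, 0.035, -0.0045], [0.088, 0, 0.0037, 0.061, -0.0045], [0.088, 0, 0.0037, 0.061, -0.0045], [0.088, 0, 0.0037, 0.061, -0.0045], [0.088, 0, 0.0037, 0.061, -0.0045]]}}}

```text
t: 3.15
eef_pos: [0.4188, 0.17, 0.0108]
ee_rot: [3.14, 0.002, 2.96]
force: [0.4, 0.3, -0.0]
width: 0.0878
gripper_force: 0.0
```

Emit:
{"method": "shift_gripper", "body": {"segments": {"deltas":[[0.045, 0, 0, 0, 0], [0.045, 0, 0, 0, 0], [0.045, 0, 0, 0, 0], [0.045, 0, 0, 0, 0], [0.045, 0, 0, 0, 0], [0.045, 0, 0, 0, 0]]}, "grip_n": 25}}

```text
t: 3.65
eef_pos: [0.4175, 0.1691, 0.0087]
ee_rot: [3.141, 0.0, 2.96]
force: [-0.6, -0.1, -0.0]
width: 0.053
gripper_force: 0.0
```

Emit:
{"method": "shift_gripper", "body": {"segments": {"deltas":[[0.04, 0, 0, 0, 0], [0.04, 0, 0, 0, 0], [0.04, 0, 0, 0, 0], [0.04, 0, 0, 0, 0]]}, "grip_n": 25}}

```text
t: 3.98
eef_pos: [0.4175, 0.1691, 0.0086]
ee_rot: [-3.142, -0.0, 2.96]
force: [-1.5, -0.3, 4.4]
width: 0.0499
gripper_force: 25.0
```

Emit:
{"method": "shift_gripper", "body": {"segments": {"deltas":[[0.04, 0, 0, -0.02, 0], [0.04, 0, 0, -0.06, 0], [0.04, 0, 0, -0.1, 0], [0.04, 0, 0, -0.14, 0], [0.04, 0, 0, -0.17, 0], [0.04, 0, 0, -0.17, 0], [0.04, 0, 0, -0.17, 0]]}}}

```text
t: 4.57
eef_pos: [0.4181, 0.1698, 0.1802]
ee_rot: [3.138, 0.002, 2.96]
force: [0.2, -0.5, -1.9]
width: 0.0497
gripper_force: 25.0
```

```bash
python3 - <<'E'
from h import *
s=arm.get_state();np.save("w2.npy",np.r_[s["eef_pos"],s["ee_rot"]]);a=save("wrist","pics/w2.png");b=save("scene","pics/s2.png")
W=np.zeros((384,784,3),np.uint8);W[:,:400]=a[:,56:456,::-1];W[:,400:]=b[:,150:534,::-1][:,:384] if b.shape[1]>=534 else np.pad(b[:,150:512,::-1],((0,0),(0,22),(0,0)));cv2.imwrite("pics/c2.png",W)
E
```

```text
(no output)
```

View pics/c2.png

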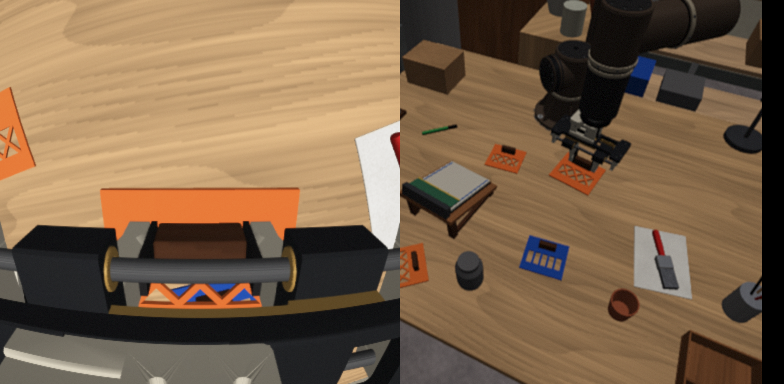

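```bash
python3 - <<'E'
from h import *
c=arm.camera_params("wrist");H=np.array(c["hand_eye"])
def wp(p):
    q=H[:3,:3].T@(np.array(p)-H[:3,3]);r=np.hypot(q[0],q[1]);th=np.arctan2(r,q[2]);return q[:2]/r*th*c["fx"]+[c["cx"],c["cy"]]
for a in(-.1,0,.1,.2,.3):
    # plate rotated about the pads' centre (12 mm behind TCP); near edge x=+.027, z=+.0047 (tool); a>0: front drooping
    x,z=.027,.0047+.012;print(a,wp([x*np.cos(a)+z*np.sin(a),.06,-x*np.sin(a)+z*np.cos(a)-.012]).round(1),wp([x*np.cos(a)+z*np.sin(a),-.06,-x*np.sin(a)+z*np.cos(a)-.012]).round(1))
s=arm.get_state();print(s["eef_pos"],s["ee_rot"],s["q"].round(2))
E
```

```text
-0.1 [354.4 189.7] [157.2 189.7]
0 [356.  188.2] [155.6 188.2]
0.1 [357.7 187.2] [153.9 187.1]
0.2 [359.5 186.7] [152.1 186.6]
0.3 [361.4 186.7] [150.2 186.6]
[0.41682258 0.1686598  0.17766482] [-3.14090115e+00 -1.14485143e-03  2.95951228e+00] [ 0.82  0.02 -0.53 -0.   -1.02 -2.58]
```

Width 49.7 mm, 25 N grip. The near edge of the plate is at rows 188, as predicted for a level plate, so the grasp is good. Next come the tool targets over the tile.

```bash
cat > goal.py <<'E'
from h import *
T0=np.array([.57993,-.17125,.08088]);RT=R.from_euler("xyz",[0,-.30,-.1327])
def tcp(x0,press=0): # TCP when the stencil lies flat with its origin at tile x0
    return RT.apply([x0-.028,0,.008+.004+.0167-press])+T0-[0,0,.012]
def rel(p,yaw=3.009):
    s=arm.get_state();Rm=R.from_euler("xyz",s["ee_rot"]);return Rm.inv().apply(p-s["eef_pos"]).round(4),(-(yaw-s["ee_rot"][2]+np.pi)%(2*np.pi)-np.pi).round(4)
def intile(): # present stencil origin estimate, tile frame
    s=arm.get_state();return (RT.inv().apply(s["eef_pos"]+[0,0,.012]-T0)-[-.028,0,.0287]).round(4)
E
python3 - <<'E'
from goal import *
for x in(-.025,.02):print(x,tcp(x))
print(rel(tcp(-.025)+[0,0,.05]))
E
```

```text
-0.025 [ 0.52133545 -0.16342854  0.08063559]
0.02 [ 0.56394764 -0.1691166   0.093934  ]
(array([-0.163 , -0.3076,  0.0471]), np.float64(-0.0495))
```

Scaled: -0.0495 rad is -0.063.

Emit:
{"method": "shift_gripper", "body": {"segments": {"deltas":[[0.04, -0.018, -0.035, 0, -0.0127], [0.04, -0.036, -0.068, 0, -0.0255], [0.04, -0.054, -0.102, 0, -0.0382], [0.04, -0.072, -0.136, 0, -0.0509], [0.04, -0.09, -0.17, 0, -0.063], [0.04, -0.108, -0.204, 0, -0.063], [0.04, -0.126, -0.238, 0, -0.063], [0.04, -0.144, -0.272, 0, -0.063], [0.04, -0.163, -0.3076, 0.02, -0.063], [0.04, -0.163, -0.3076, 0.047, -0.063], [0.04, -0.163, -0.3076, 0.047, -0.063], [0.04, -0.163, -0.3076, 0.047, -0.063], [0.04, -0.163, -0.3076, 0.047, -0.063]]}, "grip_n": 25}}

```text
t: 5.75
eef_pos: [0.5219, -0.1626, 0.1313]
ee_rot: [-3.141, -0.002, 3.01]
force: [0.1, -0.2, -0.5]
width: 0.0497
gripper_force: 25.0
```

```bash
python3 - <<'E'
from goal import *
a=save("wrist","pics/w3.png");b=save("top","pics/t3.png");c=save("scene","pics/s3.png")
print(rel(tcp(-.025)),intile())
W=np.zeros((600,800,3),np.uint8);W[:300,:400]=cv2.resize(a[:,:,::-1],(400,300))
W[:300,400:]=cv2.resize(b[120:225,260:400,::-1],(400,300),interpolation=2)
W[300:,:400]=cv2.resize(c[140:260,120:280,::-1],(400,300),interpolation=2);cv2.imwrite("pics/c3.png",W)
E
```

```text
(array([ 0.0016, -0.0016,  0.0522]), np.float64(0.0021)) [-0.0082  0.0016  0.0494]
```

View pics/c3.png

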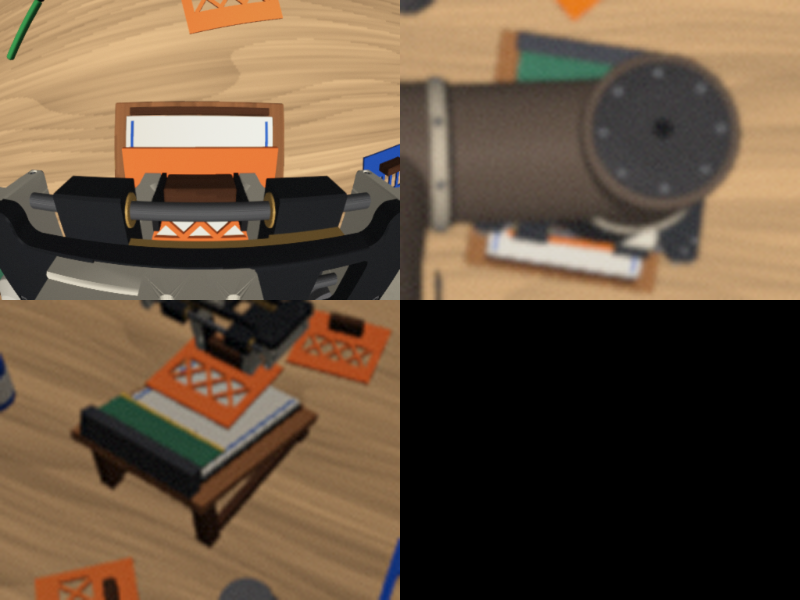

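The wrist view shows the plate edge (col 122–278) and tile near edge (127–273) concentric and parallel. I'll refine that numerically before lowering.

```bash
python3 - <<'E'
from goal import *
im=cv2.imread("pics/w3.png");s=arm.get_state();st=np.r_[s["eef_pos"],s["ee_rot"]]
hsv=cv2.cvtColor(im,cv2.COLOR_BGR2HSV)
g=im[:,:,0].astype(int)  # blue channel: white/blue stripe high, wood low
for v in(152,158,164,172,180):
    row=g[v,140:375];e=np.where(row>110)[0];print(v,140+e.min(),140+e.max())
    
for u in(180,220,256,290,330):
    col=g[130:200,u];e=np.where(col>130)[0];print(u,130+e.min(),130+e.max())
low=RT.apply([[-.1,.075,.008],[-.1,-.075,.008]])+T0;print(low)
for v,u0,u1 in((148,162,350),):print(wz(st,u0,v,low[0,2]),wz(st,u1,v,low[0,2]))
print(wz(st,156,190.5,st[2]-.0047),wz(st,356,190.5,st[2]-.0047))
E
```

```text
152 140 374
158 140 348
164 161 374
172 140 374
180 140 374
180 148 187
220 148 187
256 148 187
290 148 187
330 149 187
[[ 0.4928162  -0.08395643  0.05897067]
 [ 0.47296956 -0.23263767  0.05897067]]
[ 0.47429856 -0.23299198  0.05897067] [ 0.49424476 -0.08063027  0.05897067]
[ 0.48986631 -0.21810033  0.12814291] [ 0.50544791 -0.09911195  0.12814291]
```

Wrist and model agree to about 1.5 mm, so I'm updating the tile estimate. Lowering now so the front edge touches and the plate pivots flat.

```bash
sed -i 's/\[.57993,-.17125/[.5810,-.1699/' goal.py
```

Emit:
{"method": "shift_gripper", "body": {"segments": {"deltas":[[0.04, 0, 0, 0.012, 0], [0.04, 0, 0, 0.02, 0], [0.04, 0, 0, 0.026, 0], [0.04, 0, 0, 0.032, 0], [0.04, 0, 0, 0.036, 0], [0.04, 0, 0, 0.036, 0]]}, "grip_n": 25}}

```text
t: 6.4
eef_pos: [0.5217, -0.1627, 0.0949]
ee_rot: [-3.142, -0.001, 3.01]
force: [-2.0, 0.5, 3.0]
width: 0.0496
gripper_force: 25.0
```

Emit:
{"method": "shift_gripper", "body": {"segments": {"deltas":[[0.04, 0, 0, 0.003, 0], [0.04, 0, 0, 0.006, 0], [0.04, 0, 0, 0.009, 0], [0.04, 0, 0, 0.009, 0], [0.04, 0, 0, 0.009, 0]]}, "grip_n": 25}}

```text
t: 6.82
eef_pos: [0.5223, -0.163, 0.0864]
ee_rot: [-3.142, -0.0, 3.009]
force: [-1.5, 0.1, 1.4]
width: 0.05
gripper_force: 25.0
```

```bash
python3 - <<'E'
from goal import *
print(intile(),rel(tcp(-.025)))
E
```

```text
[-0.0232 -0.0009  0.0055] (array([0.0001, 0.0009, 0.0058]), np.float64(0.0003))
```

Emit:
{"method": "shift_gripper", "body": {"segments": {"deltas":[[0.04, 0, 0, 0.002, 0], [0.04, 0, 0, 0.004, 0], [0.04, 0, 0, 0.004, 0]]}, "grip_n": 25}}

```text
t: 7.07
eef_pos: [0.523, -0.1631, 0.0829]
ee_rot: [-3.141, 0.001, 3.01]
force: [-1.8, 1.1, 5.9]
width: 0.0495
gripper_force: 25.0
```

Emit:
{"method": "shift_gripper", "body": {"segments": {"deltas":[[0.04, 0, 0, 0.001, 0], [0.04, 0, 0, 0.002, 0], [0.04, 0, 0, 0.002, 0]]}, "grip_n": 25}}

```text
t: 7.32
eef_pos: [0.5234, -0.1631, 0.0816]
ee_rot: [-3.141, 0.002, 3.01]
force: [-2.8, 1.5, 10.0]
width: 0.0496
gripper_force: 25.0
```

Emit:
{"method": "shift_gripper", "body": {"segments": {"deltas":[[0.04, 0, 0, 0.001, 0], [0.04, 0, 0, 0.002, 0], [0.04, 0, 0, 0.002, 0]]}, "grip_n": 25}}

```text
t: 7.57
eef_pos: [0.5238, -0.1632, 0.0802]
ee_rot: [-3.141, 0.003, 3.01]
force: [-3.6, 1.5, 13.8]
width: 0.0496
gripper_force: 25.0
```

```bash
python3 - <<'E'
from goal import *
print(intile())
b=save("wrist","pics/w4.png");c=save("scene","pics/s4.png")
print(np.mean([ (arm.grab_frame("top"),arm.get_state()["force"])[1] for _ in range(4)],0))
W=np.zeros((300,800,3),np.uint8);W[:,:400]=cv2.resize(b[:,:,::-1],(400,300));W[:,400:]=cv2.resize(c[150:240,140:260,::-1],(400,300),interpolation=2);cv2.imwrite("pics/c4.png",W)
E
```

```text
[-0.0237 -0.0009 -0.0009]
[-3.28842718  1.81656341 14.30769687]
```

View pics/c4.png

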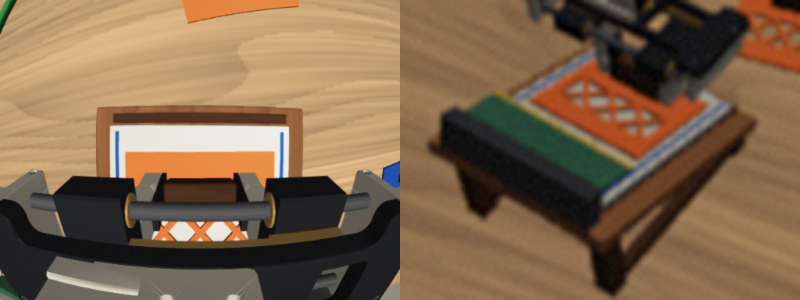

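The plate lies flat and square below the flap (margins 15 and 16 px), at 14 N. I'll ease to about 5 N and slide up.

Emit:
{"method": "shift_gripper", "body": {"segments": {"deltas":[[0.04, 0, 0, -0.0018, 0], [0.04, 0, 0, -0.0033, 0], [0.04, 0, 0, -0.0033, 0]]}, "grip_n": 30}}

```text
t: 8.12
eef_pos: [0.523, -0.1631, 0.0829]
ee_rot: [-3.142, 0.002, 3.01]
force: [-0.9, 0.7, 6.6]
width: 0.0496
gripper_force: 30.0
```

Emit:
{"method": "shift_gripper", "body": {"segments": {"deltas":[[0.04, -0.0035, 0.0003, -0.0011, 0], [0.04, -0.007, 0.0006, -0.0022, 0], [0.04, -0.0105, 0.0008, -0.0032, 0], [0.04, -0.014, 0.0008, -0.0043, 0], [0.04, -0.0172, 0.0008, -0.0053, 0], [0.04, -0.0172, 0.0008, -0.0053, 0], [0.04, -0.0172, 0.0008, -0.0053, 0]]}, "grip_n": 30}}

```text
t: 8.7
eef_pos: [0.5384, -0.1646, 0.0871]
ee_rot: [-3.141, -0.002, 3.009]
force: [-6.7, 0.1, 6.3]
width: 0.0499
gripper_force: 30.0
```

```bash
python3 - <<'E'
from goal import *
print(intile())
b=save("wrist","pics/w5.png");c=save("scene","pics/s5.png");print(arm.get_state()["force"],arm.get_state()["moment"])
W=np.zeros((300,800,3),np.uint8);W[:,:400]=cv2.resize(b[:,:,::-1],(400,300));W[:,400:]=cv2.resize(c[150:240,140:260,::-1],(400,300),interpolation=2);cv2.imwrite("pics/c5.png",W)
E
```

```text
[-0.0076 -0.0004  0.0014]
[-6.13571049  0.68237111  6.19139036] [ 0.07075869  1.80831357 -0.03887429]
```

View pics/c5.png

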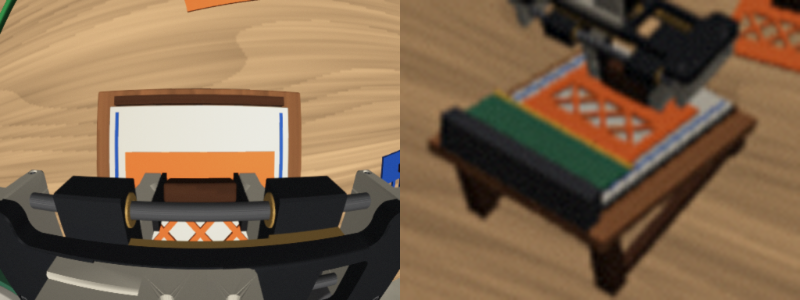

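Emit:
{"method": "shift_gripper", "body": {"segments": {"deltas":[[0.04, -0.0035, 0, -0.0011, 0], [0.04, -0.007, 0.0001, -0.0022, 0], [0.04, -0.0105, 0.0002, -0.0032, 0], [0.04, -0.0134, 0.0003, -0.0041, 0], [0.04, -0.0134, 0.0003, -0.0041, 0]]}, "grip_n": 30}}

```text
t: 9.22
eef_pos: [0.5516, -0.1661, 0.0912]
ee_rot: [-3.141, -0.003, 3.009]
force: [-5.3, -0.5, 7.2]
width: 0.0498
gripper_force: 30.0
```

Emit:
{"method": "shift_gripper", "body": {"segments": {"deltas":[[0.04, -0.0035, 0, -0.0011, 0], [0.04, -0.007, 0, -0.0022, 0], [0.04, -0.0105, 0, -0.0032, 0], [0.04, -0.0115, 0, -0.0035, 0], [0.04, -0.0115, 0, -0.0035, 0]]}, "grip_n": 30}}

```text
t: 9.63
eef_pos: [0.5628, -0.1676, 0.0946]
ee_rot: [-3.141, -0.003, 3.009]
force: [-6.7, 0.4, 6.4]
width: 0.0497
gripper_force: 30.0
```

```bash
python3 - <<'E'
from goal import *
print(intile(),arm.get_state()["ee_rot"])
b=save("wrist","pics/w6.png");c=save("scene","pics/s6.png");d=save("top","pics/t6.png")
W=np.zeros((600,800,3),np.uint8);W[:300,:400]=cv2.resize(b[:,:,::-1],(400,300));W[:300,400:]=cv2.resize(c[150:240,140:260,::-1],(400,300),interpolation=2)
W[300:,:400]=cv2.resize(b[130:250,176:336,::-1],(400,300),interpolation=2);W[300:,400:]=cv2.resize(d[120:225,260:400,::-1],(400,300),interpolation=2);cv2.imwrite("pics/c6.png",W)
E
```

```text
[ 0.0181 -0.0001  0.0013] [-3.14117740e+00 -2.64068461e-03  3.00907335e+00]
```

View pics/c6.png

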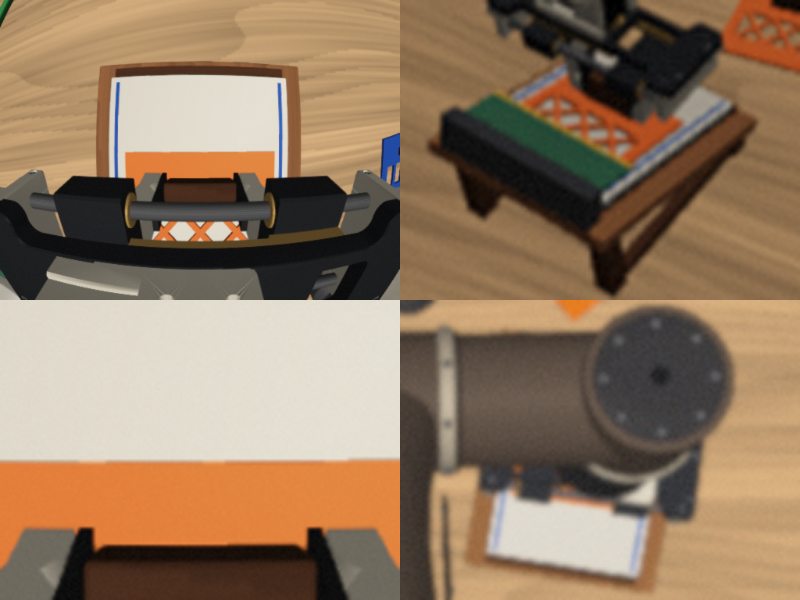

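Scene view: the margin is under the yellow lip line with only a sliver left, and the flap is down. I'll measure the insertion from the wrist view by how far the stencil's near edge is from the tile's near edge.

```bash
python3 - <<'E'
from goal import *
s=arm.get_state();Rm=R.from_euler("xyz",s["ee_rot"]);c=arm.camera_params("wrist");H=np.array(c["hand_eye"])
im=cv2.imread("pics/w6.png")
def on(u,v,zt):
    d=np.array([u-c["cx"],v-c["cy"]]);r=np.hypot(*d);th=r/c["fx"]
    D=RT.inv().apply(Rm.apply(H[:3,:3]@np.r_[d/r*np.sin(th),np.cos(th)]));o=RT.inv().apply(Rm.apply(H[:3,3])+s["eef_pos"]-T0)
    return (o+D*(zt-o[2])/D[2])[:2].round(4)
g=im[:,:,0].astype(float)
for u in(190,220,256,290,320):
    col=g[:,u];d=np.diff(col)
    v1=85+np.argmax(d[85:120])+.5;v2=170+np.argmin(d[170:205])+.5
    print(u,v1,v2,"tile near edge",on(u,v1,.006),"stencil near edge",on(u,v2,.010))
hs=cv2.cvtColor(im,cv2.COLOR_BGR2HSV);o=cv2.inRange(hs,(3,150,120),(20,255,255))[200:210,130:390]
w=cv2.inRange(hs,(0,0,170),(180,40,255))
for v in (200,206):
    e=np.where(o[v-200]>0)[0];q=[x for x in 130+e if 150<x<365];print("orange",v,min(q),max(q),on(min(q)-.5,v,.010),on(max(q)+.5,v,.010))
    
for v in(125,150,170):
    e=np.where(w[v,135:385]>0)[0]+135;print("white",v,e.min(),e.max(),on(e.min()-.5,v,.006),on(e.max()+.5,v,.006))
E
```

```text
190 96.5 194.5 tile near edge [-0.1011 -0.0437] stencil near edge [-0.0366 -0.0414]
220 95.5 193.5 tile near edge [-0.1011 -0.0236] stencil near edge [-0.0373 -0.0224]
256 95.5 194.5 tile near edge [-1.008e-01 -1.000e-04] stencil near edge [-0.0367 -0.    ]
290 95.5 193.5 tile near edge [-0.1011  0.0221] stencil near edge [-0.0373  0.021 ]
320 96.5 193.5 tile near edge [-0.1011  0.0422] stencil near edge [-0.0373  0.0401]
orange 200 161 350 [-0.033  -0.0611] [-0.033   0.0603]
orange 206 161 350 [-0.0291 -0.0612] [-0.0292  0.0604]
white 125 142 366 [-0.083  -0.0772] [-0.0829  0.0741]
white 150 140 367 [-0.0659 -0.0779] [-0.0659  0.0741]
white 170 140 367 [-0.0525 -0.0776] [-0.0526  0.0738]
```

Near edge is about 64 mm from the tile's near edge, so about 19 mm is tucked; it is square and centred to about 1 mm. Small final adjustment, then press.

Emit:
{"method": "shift_gripper", "body": {"segments": {"deltas":[[0.04, -0.0012, -0.0006, -0.0004, 0], [0.04, -0.0012, -0.0006, -0.0004, 0], [0.04, -0.0014, -0.0006, 0.0003, 0], [0.04, -0.0016, -0.0006, 0.001, 0], [0.04, -0.0016, -0.0006, 0.001, 0], [0.04, -0.0016, -0.0006, 0.001, 0], [0.04, -0.0016, -0.0006, 0.001, 0], [0.04, -0.0016, -0.0006, 0.001, 0]]}, "grip_n": 30}}

```text
t: 10.45
eef_pos: [0.5641, -0.1682, 0.094]
ee_rot: [-3.141, -0.003, 3.009]
force: [-8.2, 2.2, 10.2]
width: 0.0499
gripper_force: 30.0
```

```bash
python3 - <<'E'
from goal import *
c=save("scene","pics/s7.png");b=save("wrist","pics/w7.png");f=np.mean([(arm.grab_frame("top"),arm.get_state()["force"])[1] for _ in range(5)],0)
print(intile(),f,"normal,tangent",RT.inv().apply(f),arm.get_state()["t"])
W=np.zeros((600,800,3),np.uint8);W[:]=cv2.resize(c[150:240,140:260,::-1],(800,600),interpolation=2);W[:150,:200]=cv2.resize(b[:,:,::-1],(200,150));cv2.imwrite("pics/c7.png",W)
E
```

```text
[ 0.0192 -0.0006  0.0003] [-7.94435722  2.297105    9.18018293] normal,tangent [-5.10023695  1.22578455 11.18705935] 10.8
```

View pics/c7.png

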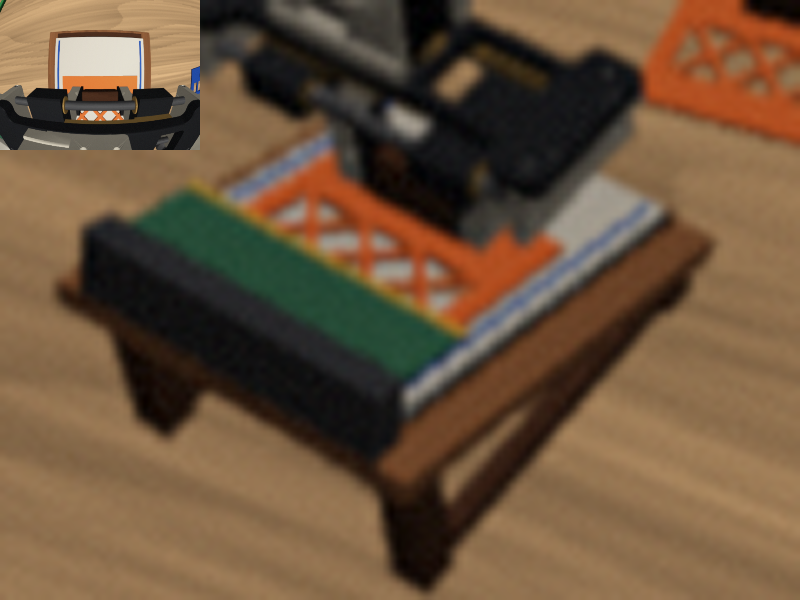

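The margin is under the yellow lip, the flap is down (lip from (195,185) to (465,330)), the plate is flat, and the arm presses at about 11 N with a steady grip. I'm handing it in.

```bash
python3 -c "
from station import arm
print(arm.job_done())"
```

```text
the job is handed in; nothing more can be done
None
```

The orange stencil lies flat on the tile, centred to about 1 mm and square, with about 20 mm of its top margin under the flap. The flap is still down, and the arm still holds the rib, pressing with about 11 N; the job was handed in at about 11 s.

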